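Open the toolbox lot and pack the toy pickup

ROBOT

A 7-joint arm with a two-finger parallel gripper is mounted at the origin on the work surface. World frame = base frame: x ahead of the robot, y to its left, z up, the work surface at z = 0. Lengths are in m, angles in rad, forces in N, time in s.
With the tool pointing down it reaches from about 0.425 to 0.875 m from the base axis. Payload 9.9 kg.
Tool frame: the origin (TCP) lies midway between the tips of the shut fingers; the grasp point (between the pads) lies 19 mm behind it; y points along the fingers, x is the direction in which the jaws open and shut, and the axes are right-handed (so a half turn about y gives the same grasp; the last joint's range is limited). The gripper opens to 85 mm and grips with 20 to 120 N. Pads are 22 mm wide; open, the fingers measure 114 mm over their backs; the gripper's body (76 mm by 85 mm) begins 54 mm behind the grasp point. The pads swing forward as they close: fully open they stand 13 mm farther back than shut.
Start: joints at [1.149, 0.576, 0.025, 1.437, -0.015, 1.129, -0.057], TCP at [0.224, -0.637, 0.231] pointing down, gripper open.
Joint ranges: [-2.76, 2.76], [-0.34, 2.15], [-1.52, 1.57], [0.19, 2.46], [-1.09, 4.23], [0.17, 1.99], [-2.82, 2.82]. Speed limits (rad/s): [2.22, 2.22, 3.01, 3.01, 3.14, 3.14, 3.14].

INTERFACE

Orientations are given as [roll, pitch, yaw] about the fixed x, y, z axes, in that order (R = Rz(yaw) Ry(pitch) Rx(roll)).
In Python, from bench import r, cams gives the robot as it stands.
- The arm moves only by the tool step_arm, never from a script. Its argument "targets" is one flat list of numbers, 5 for each row, row after row: the shift along the tool's x, y, z as a fraction of full scale, then the turn about the tool's y as a fraction of full scale, then the opening, from -1 (shut) to 1 (fully open). A call has exactly 10 rows; each row is the pose to reach, as a shift and turn from the pose measured when the call began, along the tool's axes at that moment; what a row does not reach only later rows make up. Full scale, the value 1, is 8 cm for a shift and 0.5 rad for a turn. A row lasts 1/12 s, in which the tool goes at most 41.7 mm and 7.16 degrees, less where a joint would pass 70% of its speed; a pose out of reach is approached as far as the arm can. A call with a number of a shift or a turn outside -1 to 1 is refused whole. A call with a gripper value outside its range is refused whole. The fingers move at their own pace and stop on an object; the grip force is fixed at half the most. Time passes only in rows, so rows that repeat a pose let the fingers close, or fill a call up. It gives the time, the measured TCP pose, the force and the opening at its end, in the units of the state.
- r.get_state(): the state, without advancing time (a new reading comes with each control period).
- cams.camera(name): name is "side" or "top" or "wrist"; returns a dict with "color" (420x560x3 uint8, red, green, blue), "fovy" (degrees; the focal length in pixels is half the picture's height over the tangent of half this angle, whatever the lens; pixels are square), "cx", "cy" (the principal point, pixels), "rvec" (rotation vector, rad) and "tvec" (3), from world to camera coordinates, as OpenCV has them; the wrist camera has in their place "T_tool_cam" (4x4, takes a point from camera to tool coordinates, whose origin is the TCP and whose axes are the tool frame's). Camera axes: x right, y down, z forward; pixel columns grow to the right and rows downward; lengths in m; the calibration is good to about 2 mm. A picture is of the moment at which its call begins: read the wrist's pose just before it. There is no depth.
- r.finish_job(): hands the job in, once; it reports no verdict.
The state is a dict: "clock": time; "joint_positions": joint angles; "joint_velocities": joint speeds; "joint_efforts": joint torques, N m; "tool_pos": TCP position; "ee_rot": TCP orientation; "force": force on the tool from outside, world axes, zero at the start; "ft_torque": the same for the moment, N m; "width": finger opening in m.
Only numpy, scipy, OpenCV 4.12 (cv2) and the standard library are available. Lean on these libraries where they do the work, as an engineer would, in place of code of your own. Each camera call takes 0.05 s, during which the arm holds its last target. There are 200 camera calls.

TASK

Pack the toy pickup for the buyer: first take the tin off the closed toolbox and stand it upright on the square wooden board. Then swing the toolbox lid up past its balance point so that it stays open by itself, and only then lower the green toy pickup gently, on its wheels, into the compartment with the blue felt. Do not knock the tin over, and leave the orange van, the jar and the brass bell where they are.

Things in the scene. Friction and masses are not known exactly. Their poses are not given: they have to be found in the camera images.
- toolbox: Grey steel toolbox, fixed, under a blue lid: 160 mm (its x) by 270 (its y), 85 high without lid; walls, floor and middle divider 6 mm. Origin: centre of the underside; x points from the handle side (near the robot) to the hinge side. The divider at y = 0 makes two compartments, 148 mm in x, 126 in y, 79 deep, centred at y = +66 and -66 mm: one has the blue felt, the other the bell.
- lid (a joint): Lid angle, rad: 0 closed, grows as the handle side swings up, stop at 1.92. Blue plate 10 mm thick, 164 by 274 mm, about 0.35 kg, top 95 mm above the table when closed. It turns freely, almost without friction: let go below about 1.5 it falls shut, beyond about 1.6 it falls back to the stop and stays. Lifting at the handle takes about 2 N.
- lid_hinge (a point): Point in the middle of the lid's hinge axis: 80 mm in +x from the toolbox's centre, 85 mm above the table; the axis runs along the toolbox's y.
- lid_bar (a point): Middle of the lid's handle: black round bar 10 mm thick, 120 mm long, parallel to the hinge, on a stalk at each end, 40 mm out from the lid's front edge and level with the lid (35 mm free between bar and lid). 200 mm from the hinge axis, 90 mm above the table when closed; moves with the lid (about 275 mm up when the lid rests open).
- tin: White round tin with a yellow band, upright on the lid at the start. 56 mm diameter, 90 mm high, about 0.25 kg. Origin: centre of its underside; z along its axis.
- board: Square pale wooden board, 150 by 150 mm, 8 mm thick, fixed flat on the table. Origin: centre of its underside.
- pickup: Green die-cast toy pickup truck, about 0.22 kg, 114 mm long (its x, bonnet at +x), 45 wide (its y), 52 high; the wheels do not turn. Origin: at the wheels' underside, midway, z up. The cab stands over the origin: 32 mm long, 44 wide, flat sides from 18 to 52 mm above the ground, the place to grip. Bonnet and bed are about 30 mm high.
- felt: Blue felt pad 120 mm (its x) by 100 mm (its y), 3 mm thick, fixed in the middle of the floor of one toolbox compartment (either one); hidden until the lid is open. Origin: centre of its underside, 6 mm above the table; same axes as the toolbox.
- van: Orange toy van, 100 by 45 mm, 53 mm high, loose on the table; bystander. Origin: on the ground under its middle.
- jar: Closed pale glass jar with a white cap, 60 mm diameter, 85 mm high, loose on the table; bystander. Origin: centre of its underside.
- bell: Small brass bell, 48 mm diameter, 54 mm high, loose on the floor of the compartment without felt; bystander. Origin: centre of its underside.
Mind the look-alikes: they are no part of the job. What is shaped like the tin but purple is not meant. There is more than one size of the board; the job needs the largest.

How it is judged:
On the way, in this order (a step that is already met when the one before it is completed fails the run):
1. the tin stands released on the wooden board while the lid is still closed (x of tin in the frame of board between -0.06 and 0.06 m and y of tin in the frame of board between -0.06 and 0.06 m and z of tin in the frame of board between 0.003 and 0.013 m and angle between tin's own z axis and vertical below 0.1 rad and linear speed of tin below 0.03 m/s and contact force between the fingers and tin below 0.1 N and value of joint lid below 0.15 rad), for 0.2 s.
2. the lid stays open by itself against its stop, untouched, the pickup not yet in the toolbox (value of joint lid above 1.75 rad and velocity of joint lid between -0.1 and 0.1 rad/s and horizontal distance between pickup and felt above 0.1 m and contact force between each of the arm, the fingers and toolbox below 0.1 N), for 0.3 s.
3. the pickup stands on its wheels on the felt, released (x of pickup in the frame of felt between -0.055 and 0.055 m and y of pickup in the frame of felt between -0.05 and 0.05 m and z of pickup in the frame of felt below 0.01 m and angle between pickup's own z axis and vertical below 0.12 rad and linear speed of pickup below 0.03 m/s and contact force between the fingers and pickup below 0.1 N), for 0.2 s.
At the end, for the whole second after the job is handed in: Tin upright (0.1 rad) on the board, centre within 60 mm of the board's centre along each edge; lid open beyond 1.75 rad; pickup on its wheels (0.12 rad) on the felt compartment's floor, within 55 mm (toolbox x) and 50 mm (y) of the felt's centre, under 10 mm above its underside; both at rest (x of tin in the frame of board between -0.06 and 0.06 m and y of tin in the frame of board between -0.06 and 0.06 m and z of tin in the frame of board between 0.003 and 0.013 m and angle between tin's own z axis and vertical below 0.1 rad and linear speed of each of tin, pickup below 0.03 m/s and value of joint lid above 1.75 rad and x of pickup in the frame of felt between -0.055 and 0.055 m and y of pickup in the frame of felt between -0.05 and 0.05 m and z of pickup in the frame of felt below 0.01 m and angle between pickup's own z axis and vertical below 0.12 rad); the robot touches nothing.
It fails at once if the tin is knocked over (tilted more than 0.8 rad) (angle between tin's own z axis and vertical above 0.8 rad).
It fails at once if the pickup is dropped into the toolbox (faster than 0.6 m/s within 50 mm of the felt's height) (horizontal distance between pickup and felt below 0.07 m and z of pickup in the frame of felt below 0.05 m and linear speed of pickup above 0.6 m/s).
It fails at once if the van, the jar or the bell is moved more than 30 mm (distance of any of van, jar, bell from where it was at the start of the episode above 0.03 m).
It also fails if it takes over 72 s, if anything falls off the work surface, if the arm or the gripper's body presses on something with over 40 N, if the wrist force passes 120 N, or if a joint passes its speed limit or range.

## Working session

There is one attempt and no reset: what is moved stays moved. The work goes in short steps, Python scripts to look and compute and a tool call to move; the robot and the scene stay as the last step left them, time stands still between calls to the robot, and variables do not carry over. Pictures are saved under pics/ and viewed, about 8 in all and at most 12, crops included, and the job is handed in when it is done.

Besides the shell and the picture viewer there is one more tool, called after "Emit:" as name(argument=value, ...) on one line, values as JSON. step_arm: Moves the arm, as the interface text tells. Its arguments: {"type":"object","properties":{"targets":{"type":"array","items":{"type":"number"}}},"required":["targets"]}

```bash
mkdir -p pics; ls; cat > h.py <<'E'
import numpy as np, cv2
from scipy.spatial.transform import Rotation as R
from bench import r, cams
def shot(n,f=None):
    s=r.get_state(); c=cams.camera(n)
    if f: cv2.imwrite('pics/'+f,c["color"][:,:,::-1])
    H=c["color"].shape[0]; fl=H/2/np.tan(np.radians(c["fovy"])/2)
    K=np.array([[fl,0,c["cx"]],[0,fl,c["cy"]],[0,0,1.]])
    if n=="wrist":
        T=np.array(c["T_tool_cam"]); Rt=R.from_euler('xyz',s["ee_rot"]).as_matrix()
        Rc=Rt@T[:3,:3]; o=Rt@T[:3,3]+np.array(s["tool_pos"])
    else:
        M=cv2.Rodrigues(np.array(c["rvec"],float))[0]; Rc=M.T; o=-Rc@np.array(c["tvec"]).ravel()
    return dict(img=c["color"],K=K,Rc=Rc,o=o,s=s)
def ray(v,u):
    return v["Rc"]@np.linalg.inv(v["K"])@np.array([u[0],u[1],1.])
def at(v,u,z):
    d=ray(v,u); return v["o"]+d*(z-v["o"][2])/d[2]
def proj(v,p):
    q=v["K"]@(v["Rc"].T@(np.array(p)-v["o"])); return q[:2]/q[2]
def st():
    s=r.get_state(); print({k:np.round(s[k],3).tolist() for k in("clock","tool_pos","ee_rot","force","width")})
    print(np.round(R.from_euler('xyz',s["ee_rot"]).as_matrix(),3))
    return s
def need(p,s=None):
    s=s or r.get_state(); Rt=R.from_euler('xyz',s["ee_rot"]).as_matrix()
    print("tool shift units",np.round(Rt.T@(np.array(p)-s["tool_pos"])/.08,3))
E
python3 - <<'E'
from h import *
st()
import pickle
a=shot("top","top0.png");b=shot("side","side0.png");print(a["o"],b["o"])
pickle.dump((a,b),open("v0.pkl","wb"))
E
```

```text
pics
{'clock': 0.0, 'tool_pos': [0.224, -0.636, 0.23], 'ee_rot': [-1.571, 0.002, -1.233], 'force': [-0.053, -0.338, 0.357], 'width': 0.086}
[[ 0.331 -0.001  0.943]
 [-0.943  0.002  0.331]
 [-0.002 -1.    -0.   ]]
[0.37366262 0.00759066 1.02816218] [-0.08038619  0.69895093  0.68116287]
```

View pics/top0.png

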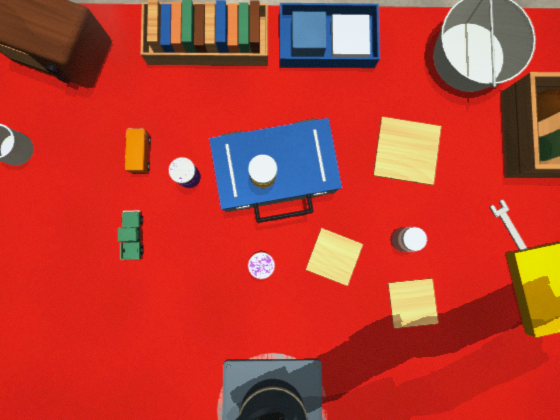

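View pics/side0.png

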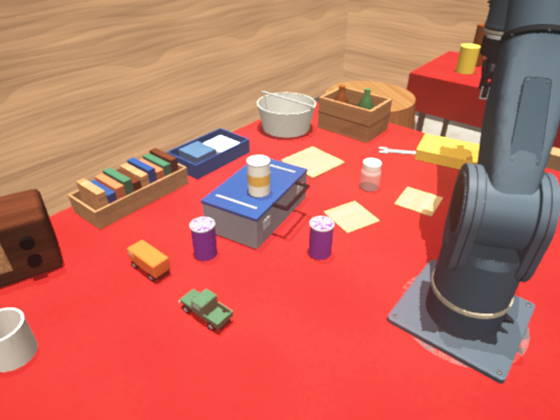

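```bash
cat > m.py <<'E'
from h import *
import pickle
a,b=pickle.load(open("v0.pkl","rb"))
hsv=cv2.cvtColor(a["img"],cv2.COLOR_RGB2HSV)
def blob(lo,hi,box,z,name):
    x0,y0,x1,y1=box; m=np.zeros(hsv.shape[:2],np.uint8)
    m[y0:y1,x0:x1]=cv2.inRange(hsv,lo,hi)[y0:y1,x0:x1]
    m=cv2.morphologyEx(m,cv2.MORPH_CLOSE,np.ones((5,5)))
    c=max(cv2.findContours(m,0,2)[0],key=cv2.contourArea)[:,0,:]
    w=np.array([at(a,p,z)[:2] for p in c.astype(float)],np.float32)
    (cx,cy),(l,k),ang=cv2.minAreaRect(w)
    print(name,"c",np.round([cx,cy],3),"size",np.round([l,k],3),"ang",round(ang,1),"circ",np.round(cv2.minEnclosingCircle(w),3) if 0 else cv2.minEnclosingCircle(w))
blob((100,120,60),(125,255,255),(200,110,345,215),.095,"lid")
blob((0,0,170),(179,60,255),(245,150,280,190),.09+.095,"tin white")
blob((15,30,120),(35,200,255),(370,110,450,190),.008,"board")
blob((15,30,120),(35,200,255),(300,225,370,290),.008,"board2")
blob((40,60,30),(90,255,255),(110,200,155,270),.03,"pickup30")
blob((40,60,30),(90,255,255),(112,226,145,242),.052,"cab")
blob((8,120,120),(18,255,255),(115,120,160,180),.05,"van")
blob((0,0,140),(179,90,255),(395,225,430,252),.085,"jar")
blob((0,0,0),(179,255,60),(245,195,320,225),.09,"handle")
for n,u,z in(("tinc",(263,168),.185),("purple1",(182,170),.09),("purple2",(261,265),.09),("cabroof",(129,234),.052)): print(n,at(a,u,z))
E
python3 m.py; python3 - <<'E'
from h import *
import pickle
a,b=pickle.load(open("v0.pkl","rb"))
c=cv2.resize(a["img"][110:280,100:340],None,fx=3.3,fy=3.3,interpolation=cv2.INTER_CUBIC)
cv2.imwrite("pics/crop1.png",c[:,:,::-1])
E
```

```text
lid c [ 0.568 -0.007] size [0.164 0.27 ] ang 9.9 circ ((0.5686356425285339, -0.0059465388767421246), 0.15527132153511047)
tin white c [0.538 0.02 ] size [0.055 0.054] ang 0.0 circ ((0.5383656024932861, 0.02048279531300068), 0.029115449637174606)
board c [ 0.618 -0.333] size [0.149 0.149] ang 80.9 circ ((0.6175646781921387, -0.33356696367263794), 0.10394492745399475)
board2 c [ 0.358 -0.148] size [0.107 0.107] ang 68.2 circ ((0.35815054178237915, -0.14759361743927002), 0.07314983755350113)
pickup30 c [0.411 0.335] size [0.109 0.051] ang 1.5 circ ((0.4103209674358368, 0.33076369762420654), 0.057082269340753555)
cab c [0.413 0.329] size [0.048 0.034] ang 89.8 circ ((0.41285040974617004, 0.3285403847694397), 0.02757720649242401)
van c [0.61  0.319] size [0.047 0.1  ] ang 87.9 circ ((0.6103907227516174, 0.32024067640304565), 0.053120967000722885)
jar c [ 0.399 -0.314] size [0.061 0.051] ang 89.7 circ ((0.39708730578422546, -0.314270943403244), 0.031062008813023567)
handle c [ 0.467 -0.022] size [0.041 0.141] ang 9.4 circ ((0.48027926683425903, -0.020259462296962738), 0.07046611607074738)
tinc [0.5388787 0.0192757 0.185    ]
purple1 [0.55301613 0.2011513  0.09      ]
purple2 [0.3414821  0.02534094 0.09      ]
cabroof [0.41223769 0.32748057 0.052     ]
```

View pics/crop1.png

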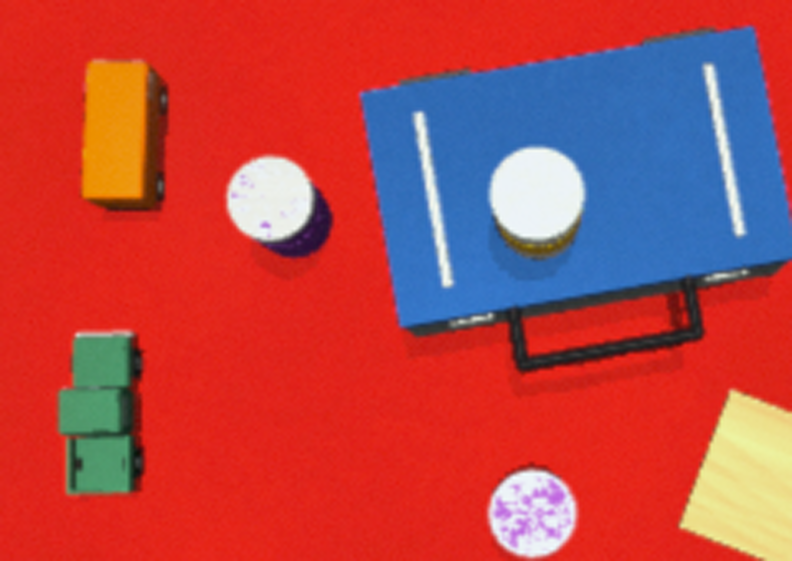

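Measured: toolbox centre (0.568, −0.007) with yaw about 9.8°, tin (0.538, 0.020), largest board (0.618, −0.333), and pickup (0.412, 0.328) lying along x. The lid, board and tin sizes match the given ones. The purple tins are decoys. First I'll test one move.

Emit:
step_arm(targets=[-0.15, -0.05, 0.15, 0, 1, -0.3, -0.1, 0.3, 0, 1, -0.45, -0.15, 0.45, 0, 1, -0.6, -0.2, 0.6, 0, 1, -0.8, -0.25, 0.8, 0, 1, -1, -0.25, 1, 0, 1, -1, -0.25, 1, 0, 1, -1, -0.25, 1, 0, 1, -1, -0.25, 1, 0, 1, -1, -0.25, 1, 0, 1])

```text
clock: 0.93
tool_pos: [0.2719, -0.5352, 0.2505]
ee_rot: [-1.571, 0.001, -1.234]
force: [-0.6, 0.0, 0.1]
width: 0.0857
```

Emit:
step_arm(targets=[-0.15, 0, 0.15, 0, 1, -0.3, 0, 0.3, 0, 1, -0.45, 0, 0.45, 0, 1, -0.6, 0, 0.6, 0, 1, -0.8, 0, 0.8, 0, 1, -1, 0, 1, 0, 1, -1, 0, 1, 0, 1, -1, 0, 1, 0, 1, -1, 0, 1, 0, 1, -1, 0, 1, 0, 1])

```text
clock: 1.77
tool_pos: [0.3202, -0.4344, 0.2505]
ee_rot: [-1.572, 0.001, -1.236]
force: [0.5, -1.5, 0.8]
width: 0.0856
```

Precise. Four more diagonals.

Emit:
step_arm(targets=[-0.15, 0, 0.15, 0, 1, -0.3, 0, 0.3, 0, 1, -0.45, 0, 0.45, 0, 1, -0.6, 0, 0.6, 0, 1, -0.8, 0, 0.8, 0, 1, -1, 0, 1, 0, 1, -1, 0, 1, 0, 1, -1, 0, 1, 0, 1, -1, 0, 1, 0, 1, -1, 0, 1, 0, 1])

```text
clock: 2.6
tool_pos: [0.3687, -0.3339, 0.2504]
ee_rot: [-1.572, 0.001, -1.238]
force: [-0.9, -0.1, 0.5]
width: 0.0852
```

Emit:
step_arm(targets=[-0.15, 0, 0.15, 0, 1, -0.3, 0, 0.3, 0, 1, -0.45, 0, 0.45, 0, 1, -0.6, 0, 0.6, 0, 1, -0.8, 0, 0.8, 0, 1, -1, 0, 1, 0, 1, -1, 0, 1, 0, 1, -1, 0, 1, 0, 1, -1, 0, 1, 0, 1, -1, 0, 1, 0, 1])

```text
clock: 3.43
tool_pos: [0.4176, -0.2335, 0.2503]
ee_rot: [-1.573, 0.0, -1.24]
force: [-0.7, 0.3, -0.3]
width: 0.0853
```

Emit:
step_arm(targets=[-0.15, 0, 0.15, 0, 1, -0.3, 0, 0.3, 0, 1, -0.45, 0, 0.45, 0, 1, -0.6, 0, 0.6, 0, 1, -0.8, 0, 0.8, 0, 1, -1, 0, 1, 0, 1, -1, 0, 1, 0, 1, -1, 0, 1, 0, 1, -1, 0, 1, 0, 1, -1, 0, 1, 0, 1])

```text
clock: 4.27
tool_pos: [0.4667, -0.1333, 0.2501]
ee_rot: [-1.573, 0.0, -1.242]
force: [-0.5, 0.9, 0.1]
width: 0.0856
```

Emit:
step_arm(targets=[-0.15, 0, 0.15, 0, 1, -0.3, 0, 0.3, 0, 1, -0.45, 0, 0.45, 0, 1, -0.6, 0, 0.6, 0, 1, -0.8, 0, 0.8, 0, 1, -1, 0, 1, 0, 1, -1, 0, 1, 0, 1, -1, 0, 1, 0, 1, -1, 0, 1, 0, 1, -1, 0, 1, 0, 1])

```text
clock: 5.1
tool_pos: [0.5162, -0.0334, 0.2498]
ee_rot: [-1.574, -0.0, -1.245]
force: [0.5, -0.2, 0.3]
width: 0.0857
```

```bash
python3 - <<'E'
from h import *
s=st(); v=shot("wrist","w1.png"); print(v["o"]); need([.538,.020,.25],s)
print(proj(v,[.538,.02,.185]))
E
```

```text
{'clock': 5.1, 'tool_pos': [0.516, -0.033, 0.25], 'ee_rot': [-1.574, -0.0, -1.245], 'force': [0.476, -0.244, 0.324], 'width': 0.086}
[[ 0.32  -0.003  0.947]
 [-0.947 -0.001  0.32 ]
 [ 0.    -1.    -0.003]]
[ 0.58416537 -0.01082654  0.39119969]
tool shift units [-0.545 -0.004  0.472]
[208.69171804 162.09791541]
```

View pics/w1.png

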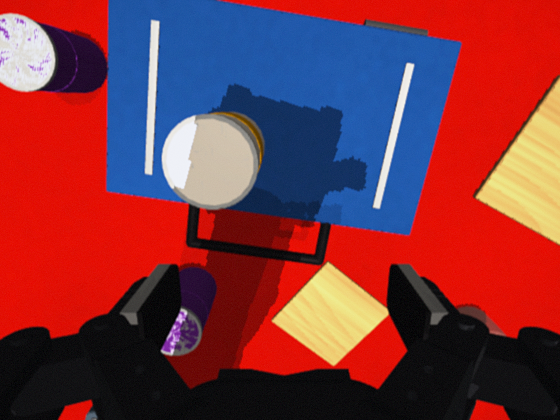

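Emit:
step_arm(targets=[-0.15, 0, 0.15, 0, 1, -0.3, 0, 0.27, 0, 1, -0.45, 0, 0.39, 0, 1, -0.54, 0, 0.47, 0, 1, -0.54, 0, 0.47, 0, 1, -0.54, 0, 0.47, 0, 1, -0.54, 0.1, 0.47, 0, 1, -0.54, 0.25, 0.47, 0, 1, -0.54, 0.4, 0.47, 0, 1, -0.54, 0.4, 0.47, 0, 1])

```text
clock: 5.98
tool_pos: [0.5363, 0.0182, 0.2154]
ee_rot: [-1.578, 0.0, -1.246]
force: [0.4, 0.2, 0.2]
width: 0.0851
```

Emit:
step_arm(targets=[0, 0.25, 0, 0, 1, 0, 0.5, 0, 0, 1, 0, 0.75, 0, 0, 1, 0, 1, 0, 0, 1, 0, 1, 0, 0, 1, 0, 1, 0, 0, 0.3, 0, 1, 0, 0, -0.2, 0, 1, 0, 0, -0.6, 0, 1, 0, 0, -1, 0, 1, 0, 0, -1])

```text
clock: 6.82
tool_pos: [0.5366, 0.0179, 0.1371]
ee_rot: [-1.575, -0.001, -1.246]
force: [-2.1, 1.0, 6.7]
width: 0.0548
```

Emit:
step_arm(targets=[0, 0, 0, 0, -1, 0, 0, 0, 0, -1, 0, 0, 0, 0, -1, 0, 0, 0, 0, -1, 0, 0, 0, 0, -1, 0, -0.05, 0, 0, -1, 0, -0.1, 0, 0, -1, 0, -0.2, 0, 0, -1, 0, -0.3, 0, 0, -1, 0, -0.4, 0, 0, -1])

```text
clock: 7.65
tool_pos: [0.5369, 0.018, 0.1702]
ee_rot: [-1.575, -0.001, -1.246]
force: [0.1, 0.6, -1.9]
width: 0.0549
```

Emit:
step_arm(targets=[0.08, 0, -0.01, 0, -1, 0.16, 0, -0.02, 0, -1, 0.25, 0, -0.03, 0, -1, 0.35, 0, -0.04, 0, -1, 0.45, 0, -0.05, 0, -1, 0.55, 0, -0.06, 0, -1, 0.65, 0, -0.07, 0, -1, 0.75, 0, -0.08, 0, -1, 0.85, 0, -0.09, 0, -1, 0.95, 0, -0.09, 0, -1])

```text
clock: 8.48
tool_pos: [0.5544, -0.0572, 0.1702]
ee_rot: [-1.575, -0.001, -1.247]
force: [0.2, 0.1, -2.7]
width: 0.0547
```

Emit:
step_arm(targets=[0.1, 0, -0.01, 0, -1, 0.2, 0, -0.02, 0, -1, 0.3, 0, -0.03, 0, -1, 0.4, 0, -0.04, 0, -1, 0.5, 0, -0.05, 0, -1, 0.6, 0, -0.06, 0, -1, 0.7, 0, -0.07, 0, -1, 0.8, 0, -0.08, 0, -1, 0.9, 0, -0.09, 0, -1, 1, 0, -0.09, 0, -1])

```text
clock: 9.32
tool_pos: [0.5731, -0.1362, 0.1703]
ee_rot: [-1.575, -0.001, -1.247]
force: [0.2, 0.3, -3.0]
width: 0.0548
```

Emit:
step_arm(targets=[0.1, 0, -0.01, 0, -1, 0.2, 0, -0.02, 0, -1, 0.3, 0, -0.03, 0, -1, 0.4, 0, -0.04, 0, -1, 0.5, 0, -0.05, 0, -1, 0.6, 0, -0.06, 0, -1, 0.7, 0, -0.07, 0, -1, 0.8, 0, -0.08, 0, -1, 0.9, 0, -0.09, 0, -1, 1, 0, -0.09, 0, -1])

```text
clock: 10.15
tool_pos: [0.5918, -0.2152, 0.1704]
ee_rot: [-1.575, -0.001, -1.247]
force: [-1.0, -0.3, -2.2]
width: 0.0549
```

Emit:
step_arm(targets=[0.1, 0, -0.01, 0, -1, 0.2, 0, -0.02, 0, -1, 0.3, 0.05, -0.03, 0, -1, 0.4, 0.1, -0.04, 0, -1, 0.5, 0.2, -0.05, 0, -1, 0.6, 0.3, -0.06, 0, -1, 0.7, 0.4, -0.07, 0, -1, 0.8, 0.5, -0.08, 0, -1, 0.9, 0.55, -0.09, 0, -1, 1, 0.6, -0.09, 0, -1])

```text
clock: 10.98
tool_pos: [0.61, -0.2942, 0.1214]
ee_rot: [-1.576, -0.0, -1.247]
force: [0.6, 0.3, -2.1]
width: 0.055
```

```bash
python3 - <<'E'
from h import *
s=st(); need([.618,-.333,.051],s)
E
```

```text
{'clock': 10.983, 'tool_pos': [0.61, -0.294, 0.121], 'ee_rot': [-1.576, -0.0, -1.247], 'force': [0.59, 0.299, -2.073], 'width': 0.055}
[[ 0.318 -0.005  0.948]
 [-0.948 -0.002  0.318]
 [ 0.    -1.    -0.005]]
tool shift units [ 0.491  0.881 -0.055]
```

Emit:
step_arm(targets=[0.15, 0.08, -0.01, 0, -1, 0.3, 0.18, -0.03, 0, -1, 0.42, 0.28, -0.05, 0, -1, 0.49, 0.4, -0.05, 0, -1, 0.49, 0.5, -0.05, 0, -1, 0.49, 0.6, -0.05, 0, -1, 0.49, 0.7, -0.05, 0, -1, 0.49, 0.78, -0.05, 0, -1, 0.49, 0.84, -0.05, 0, -1, 0.49, 0.87, -0.05, 0, -1])

```text
clock: 11.82
tool_pos: [0.6181, -0.3321, 0.0511]
ee_rot: [-1.577, 0.001, -1.246]
force: [-0.7, -0.1, -2.4]
width: 0.0548
```

Emit:
step_arm(targets=[0, 0.01, 0, 0, -1, 0, 0.02, 0, 0, -1, 0, 0.02, 0, 0, -1, 0, 0.02, 0, 0, -0.2, 0, 0.02, 0, 0, 0.1, 0, 0.02, 0, 0, 0.4, 0, 0.02, 0, 0, 0.7, 0, 0.02, 0, 0, 1, 0, 0.02, 0, 0, 1, 0, 0.02, 0, 0, 1])

```text
clock: 12.65
tool_pos: [0.6183, -0.3322, 0.0494]
ee_rot: [-1.577, 0.001, -1.246]
force: [-0.5, -0.1, -0.8]
width: 0.0852
```

Emit:
step_arm(targets=[0, -0.1, 0, 0, 1, 0, -0.2, 0, 0, 1, 0, -0.3, 0, 0, 1, 0, -0.4, 0, 0, 1, 0, -0.5, 0, 0, 1, 0, -0.6, 0, 0, 1, 0, -0.75, 0, 0, 1, 0, -0.9, 0, 0, 1, 0, -1, 0, 0, 1, 0, -1, 0, 0, 1])

```text
clock: 13.48
tool_pos: [0.6198, -0.3326, 0.1321]
ee_rot: [-1.574, -0.002, -1.246]
force: [-0.1, -0.6, 0.4]
width: 0.0853
```

```bash
python3 - <<'E'
from h import *
s=st(); v=shot("side","s2.png"); print(proj(v,[.618,-.333,.008]),proj(v,[.618,-.333,.098]))
im=v["img"][110:250,180:380]; cv2.imwrite("pics/s2c.png",cv2.resize(im,None,fx=3,fy=3,interpolation=2)[:,:,::-1])
E
```

```text
{'clock': 13.483, 'tool_pos': [0.62, -0.333, 0.132], 'ee_rot': [-1.574, -0.002, -1.246], 'force': [-0.066, -0.622, 0.38], 'width': 0.085}
[[ 0.319 -0.002  0.948]
 [-0.948 -0.003  0.319]
 [ 0.002 -1.    -0.003]]
[311.59831738 160.28689427] [312.84959114 135.32406006]
```

View pics/s2c.png

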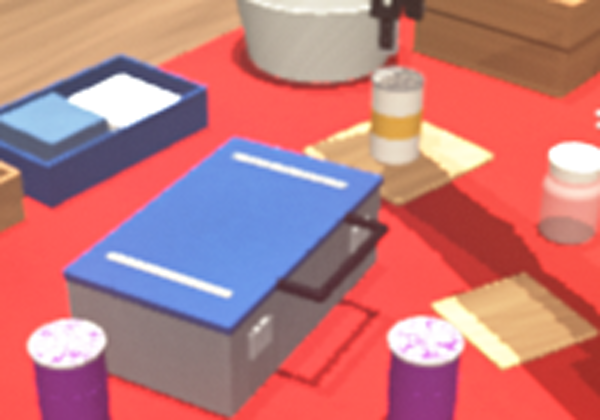

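Emit:
step_arm(targets=[0, -0.25, 0, 0, 1, -0.15, -0.25, -0.15, -0.15, 1, -0.3, -0.25, -0.3, -0.3, 1, -0.45, -0.25, -0.45, -0.45, 1, -0.6, -0.25, -0.6, -0.6, 1, -0.75, -0.25, -0.75, -0.75, 1, -0.9, -0.25, -0.9, -0.9, 1, -1, -0.25, -1, -0.94, 1, -1, -0.25, -1, -0.94, 1, -1, -0.25, -1, -0.94, 1])

```text
clock: 14.37
tool_pos: [0.5178, -0.2821, 0.1509]
ee_rot: [-1.575, 0.001, -0.777]
force: [0.7, -0.1, 0.6]
width: 0.0857
```

Emit:
step_arm(targets=[-0.15, 0, 0.1, -0.15, 1, -0.3, 0, 0.2, -0.3, 1, -0.45, 0, 0.3, -0.45, 1, -0.6, 0, 0.4, -0.6, 1, -0.75, 0, 0.5, -0.75, 1, -0.9, 0, 0.6, -0.9, 1, -1, 0, 0.7, -0.94, 1, -1, 0, 0.7, -0.94, 1, -1, 0, 0.7, -0.94, 1, -1, 0, 0.7, -0.94, 1])

```text
clock: 15.2
tool_pos: [0.5006, -0.187, 0.1507]
ee_rot: [-1.575, 0.003, -0.31]
force: [-0.8, 0.7, -0.2]
width: 0.0854
```

Emit:
step_arm(targets=[-0.1, 0, 0.15, -0.15, 1, -0.2, 0, 0.3, -0.3, 1, -0.3, 0, 0.45, -0.45, 1, -0.4, 0, 0.6, -0.6, 1, -0.5, 0, 0.75, -0.75, 1, -0.6, 0, 0.9, -0.9, 1, -0.7, 0, 1, -0.94, 1, -0.7, 0, 1, -0.94, 1, -0.7, 0, 1, -0.94, 1, -0.7, 0, 1, -0.94, 1])

```text
clock: 16.03
tool_pos: [0.472, -0.0948, 0.1506]
ee_rot: [-1.573, 0.004, 0.157]
force: [0.2, -0.2, -1.2]
width: 0.0854
```

```bash
python3 - <<'E'
from h import *
s=st(); v=shot("wrist","w3.png"); need([.450,-.027,.15],s)
print(proj(v,[.45,-.027,.095])); import pickle; pickle.dump(v,open("v3.pkl","wb"))
E
```

```text
{'clock': 16.033, 'tool_pos': [0.472, -0.095, 0.151], 'ee_rot': [-1.573, 0.004, 0.157], 'force': [0.159, -0.198, -1.211], 'width': 0.085}
[[ 0.988 -0.004 -0.156]
 [ 0.156 -0.003  0.988]
 [-0.004 -1.    -0.003]]
tool shift units [-0.139  0.005  0.881]
[262.96488427 103.59189567]
```

View pics/w3.png

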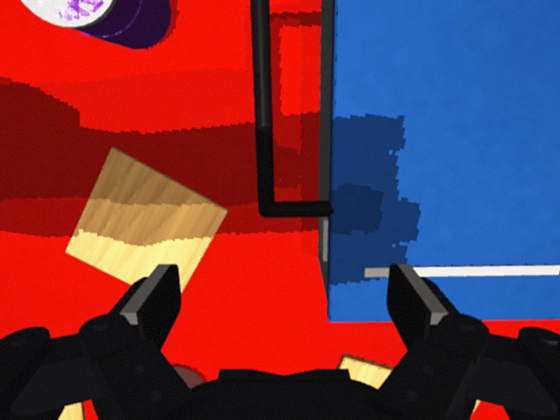

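Emit:
step_arm(targets=[-0.05, 0, 0.15, 0, 0.5, -0.14, 0, 0.3, 0, 0, -0.14, 0, 0.45, 0, -0.3, -0.14, 0, 0.6, 0, -0.3, -0.14, 0, 0.75, 0, -0.3, -0.14, 0, 0.88, 0, -0.3, -0.14, 0, 0.88, 0, -0.3, -0.14, 0, 0.88, 0, -0.3, -0.14, 0, 0.88, 0, -0.3, -0.14, 0, 0.88, 0, -0.3])

```text
clock: 16.92
tool_pos: [0.4499, -0.0277, 0.1503]
ee_rot: [-1.574, 0.004, 0.156]
force: [-0.5, -0.1, 0.4]
width: 0.0297
```

```bash
python3 - <<'E'
from h import *
s=st(); v=shot("wrist","w4.png"); need([.450,-.027,.071],s)
E
```

```text
{'clock': 16.917, 'tool_pos': [0.45, -0.028, 0.15], 'ee_rot': [-1.574, 0.004, 0.156], 'force': [-0.494, -0.08, 0.408], 'width': 0.03}
[[ 0.988 -0.004 -0.155]
 [ 0.155 -0.003  0.988]
 [-0.004 -1.    -0.003]]
tool shift units [0.007 0.991 0.011]
```

View pics/w4.png

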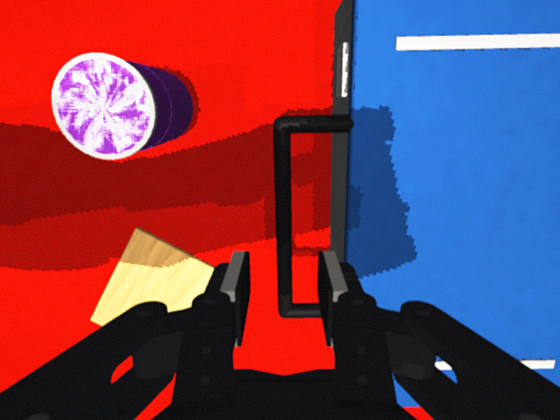

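Emit:
step_arm(targets=[0, 0.15, 0, 0, -0.3, 0, 0.3, 0, 0, -0.3, 0, 0.45, 0, 0, -0.3, 0, 0.6, 0, 0, -0.3, 0, 0.75, 0, 0, -0.3, 0, 0.88, 0, 0, -0.3, 0, 0.97, 0, 0, -0.3, 0, 0.99, 0, 0, -0.3, 0, 0.99, 0, 0, -0.5, 0, 0.99, 0, 0, -0.7])

```text
clock: 17.8
tool_pos: [0.4498, -0.028, 0.0714]
ee_rot: [-1.574, 0.004, 0.155]
force: [0.0, 0.4, -0.1]
width: 0.013
```

Emit:
step_arm(targets=[0, 0, 0, 0, -1, 0, 0, 0, 0, -1, 0, 0, 0, 0, -1, 0, 0, 0, 0, -1, 0, 0, 0, 0, -1, 0, -0.02, 0, 0, -1, 0, -0.05, 0, 0, -1, 0, -0.1, 0, 0, -1, 0, -0.15, 0, 0, -1, 0, -0.2, 0, 0, -1])

```text
clock: 18.63
tool_pos: [0.4504, -0.0279, 0.0879]
ee_rot: [-1.573, 0.003, 0.155]
force: [1.3, -0.1, -3.2]
width: 0.0078
```

```bash
cat > arc.py <<'E'
from h import *
# arc waypoints in the tool's shift units, from measured pose (bar=TCP+19mm up)
s=st(); ax=np.array([np.cos(.171),np.sin(.171),0]); c=np.array([.568,-.007,0]); hg=c+.08*ax+[0,0,.085]
Rt=R.from_euler('xyz',s["ee_rot"]).as_matrix(); p=np.array(s["tool_pos"])
b=p+[0,0,.019]-hg; print("r",np.hypot(b@ax,b[2]),"ang",np.arctan2(b[2],-b@ax)-.025,"lat",b@[-ax[1],ax[0],0])
lat=b@[-ax[1],ax[0],0]
for th in np.arange(.1,1.95,.1):
    t=hg-.2*np.cos(th+.025)*ax+[0,0,.2*np.sin(th+.025)-.019]+lat*np.array([-ax[1],ax[0],0])
    print(round(th,2),np.round(Rt.T@(t-p)/.08,2))
E
python3 arc.py
```

```text
{'clock': 18.633, 'tool_pos': [0.45, -0.028, 0.088], 'ee_rot': [-1.573, 0.003, 0.155], 'force': [1.331, -0.129, -3.151], 'width': 0.008}
[[ 0.988 -0.003 -0.155]
 [ 0.155 -0.003  0.988]
 [-0.003 -1.    -0.003]]
r 0.20061437708824456 ang 0.0844724864287047 lat -0.000621146292601084
0.1 [ 0.01 -0.04  0.  ]
0.2 [ 0.05 -0.28  0.  ]
0.3 [ 0.12 -0.52  0.  ]
0.4 [ 0.21 -0.76  0.  ]
0.5 [ 0.33 -0.98  0.  ]
0.6 [ 0.46 -1.19  0.  ]
0.7 [ 0.62 -1.39  0.01]
0.8 [ 0.79 -1.56  0.01]
0.9 [ 0.98 -1.73  0.01]
1.0 [ 1.19 -1.87  0.01]
1.1 [ 1.41 -1.99  0.02]
1.2 [ 1.64 -2.08  0.02]
1.3 [ 1.88 -2.16  0.02]
1.4 [ 2.12 -2.21  0.03]
1.5 [ 2.37 -2.23  0.03]
1.6 [ 2.62 -2.23  0.04]
1.7 [ 2.87 -2.21  0.04]
1.8 [ 3.11 -2.16  0.04]
1.9 [ 3.35 -2.08  0.05]
```

Emit:
step_arm(targets=[0.02, -0.12, 0, 0, -1, 0.05, -0.24, 0, 0, -1, 0.08, -0.36, 0, 0, -1, 0.11, -0.48, 0, 0, -1, 0.15, -0.6, 0, 0, -1, 0.2, -0.72, 0, 0, -1, 0.26, -0.85, 0, 0, -1, 0.33, -0.97, 0, 0, -1, 0.33, -0.98, 0, 0, -1, 0.33, -0.98, 0, 0, -1])

```text
clock: 19.47
tool_pos: [0.4747, -0.0237, 0.1667]
ee_rot: [-1.574, 0.007, 0.155]
force: [-8.8, 0.3, 1.8]
width: 0.0079
```

```bash
python3 arc.py
```

```text
{'clock': 19.467, 'tool_pos': [0.475, -0.024, 0.167], 'ee_rot': [-1.574, 0.007, 0.155], 'force': [-8.778, 0.341, 1.757], 'width': 0.008}
[[ 0.988 -0.006 -0.155]
 [ 0.155 -0.004  0.988]
 [-0.007 -1.    -0.003]]
r 0.20172831127519547 ang 0.4979300762772678 lat -0.0006064858575634221
0.1 [-0.29  0.95 -0.  ]
0.2 [-0.25  0.7  -0.  ]
0.3 [-0.18  0.46 -0.  ]
0.4 [-0.09  0.23 -0.  ]
0.5 [0.02 0.01 0.  ]
0.6 [ 0.16 -0.2   0.  ]
0.7 [ 0.31 -0.4   0.  ]
0.8 [ 0.48 -0.58  0.01]
0.9 [ 0.68 -0.74  0.01]
1.0 [ 0.88 -0.88  0.01]
1.1 [ 1.1  -1.    0.01]
1.2 [ 1.33 -1.1   0.02]
1.3 [ 1.57 -1.18  0.02]
1.4 [ 1.81 -1.23  0.02]
1.5 [ 2.06 -1.25  0.03]
1.6 [ 2.31 -1.25  0.03]
1.7 [ 2.56 -1.23  0.04]
1.8 [ 2.81 -1.18  0.04]
1.9 [ 3.04 -1.11  0.04]
```

Emit:
step_arm(targets=[0.08, -0.1, 0, 0, -1, 0.16, -0.2, 0, 0, -1, 0.24, -0.31, 0, 0, -1, 0.32, -0.41, 0, 0, -1, 0.42, -0.52, 0, 0, -1, 0.53, -0.62, 0, 0, -1, 0.65, -0.72, 0, 0, -1, 0.78, -0.81, 0.01, 0, -1, 0.93, -0.91, 0.01, 0, -1, 0.99, -0.94, 0.01, 0, -1])

```text
clock: 20.3
tool_pos: [0.5532, -0.0099, 0.2446]
ee_rot: [-1.575, 0.006, 0.155]
force: [-15.9, -0.8, 25.1]
width: 0.008
```

```bash
python3 arc.py | sed -n '2,5p;15,99p'
```

```text
[[ 0.988 -0.006 -0.155]
 [ 0.155 -0.005  0.988]
 [-0.006 -1.    -0.004]]
r 0.2023121688097837 ang 1.0564935128898332 lat -0.0003587806552874699
1.0 [-0.11  0.1  -0.  ]
1.1 [ 0.11 -0.02  0.  ]
1.2 [ 0.34 -0.12  0.  ]
1.3 [ 0.58 -0.2   0.01]
1.4 [ 0.82 -0.25  0.01]
1.5 [ 1.07 -0.27  0.02]
1.6 [ 1.32 -0.27  0.02]
1.7 [ 1.57 -0.25  0.02]
1.8 [ 1.82 -0.2   0.03]
1.9 [ 2.05 -0.13  0.03]
```

Emit:
step_arm(targets=[0, -0.04, 0, 0, -0.6, 0, -0.04, 0, 0, -0.6, 0.1, -0.08, 0, 0, -0.6, 0.22, -0.12, 0, 0, -0.6, 0.34, -0.16, 0, 0, -0.6, 0.46, -0.2, 0, 0, -0.6, 0.6, -0.25, 0, 0, -0.6, 0.74, -0.28, 0.01, 0, -0.6, 0.88, -0.3, 0.01, 0, -0.6, 1, -0.31, 0.01, 0, -0.6])

```text
clock: 21.13
tool_pos: [0.6336, 0.0035, 0.2689]
ee_rot: [-1.574, 0.006, 0.155]
force: [-0.3, -0.3, -0.0]
width: 0.0172
```

```bash
python3 arc.py | sed -n '1p;5p;18,99p'
```

```text
{'clock': 21.133, 'tool_pos': [0.634, 0.004, 0.269], 'ee_rot': [-1.574, 0.006, 0.155], 'force': [-0.279, -0.288, -0.01], 'width': 0.017}
r 0.20336303721329996 ang 1.47883298814257 lat -0.0007679179680939662
1.3 [-0.44  0.11 -0.01]
1.4 [-0.19  0.06 -0.  ]
1.5 [0.06 0.04 0.  ]
1.6 [0.31 0.04 0.  ]
1.7 [0.55 0.06 0.01]
1.8 [0.8  0.11 0.01]
1.9 [1.04 0.19 0.02]
```

Emit:
step_arm(targets=[0.1, 0, 0, 0, -0.6, 0.2, 0, 0, 0, -0.6, 0.3, 0, 0, 0, -0.6, 0.4, 0.01, 0, 0, -0.6, 0.5, 0.02, 0, 0, -0.6, 0.6, 0.04, 0.01, 0, -0.6, 0.7, 0.05, 0.01, 0, -0.6, 0.8, 0.07, 0.01, 0, -0.6, 0.88, 0.08, 0.01, 0, -0.6, 0.88, 0.08, 0.01, 0, -0.6])

```text
clock: 21.97
tool_pos: [0.704, 0.0155, 0.2614]
ee_rot: [-1.574, 0.006, 0.155]
force: [0.5, -0.3, 0.0]
width: 0.0168
```

```bash
python3 - <<'E'
from h import *
s=st(); v=shot("side","s5.png")
im=v["img"][60:270,170:390]; cv2.imwrite("pics/s5c.png",cv2.resize(im,None,fx=2.8,fy=2.8,interpolation=2)[:,:,::-1])
E
```

```text
{'clock': 21.967, 'tool_pos': [0.704, 0.015, 0.261], 'ee_rot': [-1.574, 0.006, 0.155], 'force': [0.509, -0.266, 0.025], 'width': 0.017}
[[ 0.988 -0.005 -0.155]
 [ 0.155 -0.004  0.988]
 [-0.006 -1.    -0.003]]
```

View pics/s5c.png

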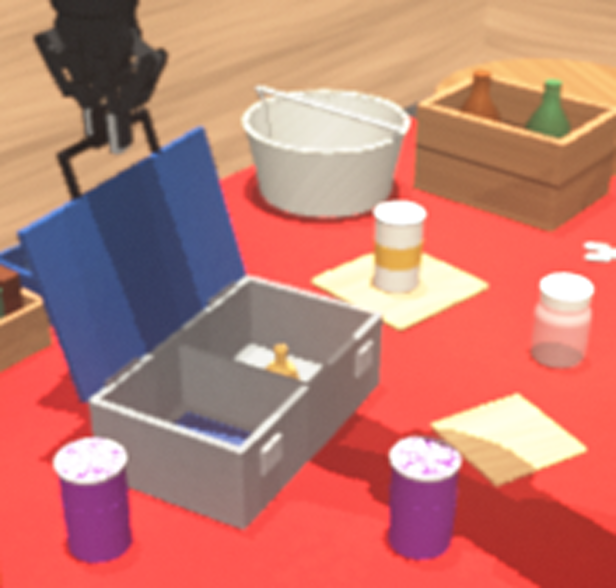

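Emit:
step_arm(targets=[0, -0.1, 0, 0, -0.4, 0, -0.2, 0, 0, -0.4, 0, -0.35, 0, 0, -0.4, 0, -0.5, 0, 0, -0.4, 0, -0.65, 0, 0, -0.4, 0, -0.8, 0, 0, -0.4, 0, -0.95, 0, 0, -0.4, 0, -1, 0, 0, -0.4, 0, -1, 0, 0, -0.4, 0, -1, 0, 0, -0.4])

```text
clock: 22.85
tool_pos: [0.7037, 0.0157, 0.3419]
ee_rot: [-1.574, 0.005, 0.155]
force: [-0.2, 0.2, -0.4]
width: 0.0256
```

Emit:
step_arm(targets=[-0.15, 0, 0.15, -0.15, 0, -0.3, 0, 0.3, -0.3, 0, -0.45, 0, 0.45, -0.45, 0, -0.6, 0, 0.6, -0.6, 0.5, -0.75, 0, 0.75, -0.75, 0.5, -0.9, 0, 0.9, -0.9, 1, -1, 0, 1, -0.94, 1, -1, 0, 1, -0.94, 1, -1, 0, 1, -0.94, 1, -1, 0, 1, -0.94, 1])

```text
clock: 23.68
tool_pos: [0.613, 0.0813, 0.3418]
ee_rot: [-1.572, 0.007, 0.622]
force: [0.5, -0.2, -0.3]
width: 0.0859
```

Emit:
step_arm(targets=[0, 0, 0.15, -0.15, 1, 0, 0, 0.3, -0.3, 1, 0, 0, 0.45, -0.45, 1, 0, 0, 0.6, -0.6, 1, 0, 0, 0.75, -0.75, 1, 0, 0, 0.9, -0.9, 1, 0, 0, 1, -0.94, 1, 0, 0, 1, -0.94, 1, 0, 0, 1, -0.94, 1, 0, 0, 1, -0.94, 1])

```text
clock: 24.52
tool_pos: [0.5671, 0.1453, 0.3415]
ee_rot: [-1.569, 0.007, 1.089]
force: [0.4, 0.6, -0.1]
width: 0.0854
```

Emit:
step_arm(targets=[0.1, 0.1, 0.15, -0.15, 1, 0.2, 0.2, 0.3, -0.3, 1, 0.3, 0.3, 0.45, -0.45, 1, 0.4, 0.4, 0.6, -0.6, 1, 0.5, 0.5, 0.75, -0.75, 1, 0.5, 0.6, 0.9, -0.9, 1, 0.5, 0.7, 1, -0.94, 1, 0.5, 0.7, 1, -0.94, 1, 0.5, 0.7, 1, -0.94, 1, 0.5, 0.7, 1, -0.94, 1])

```text
clock: 25.35
tool_pos: [0.5156, 0.2168, 0.2857]
ee_rot: [-1.567, 0.005, 1.556]
force: [0.5, -0.2, 0.5]
width: 0.0854
```

Emit:
step_arm(targets=[0.1, 0.15, 0.1, 0, 1, 0.2, 0.3, 0.2, 0, 1, 0.3, 0.45, 0.3, 0, 1, 0.4, 0.6, 0.4, 0, 1, 0.5, 0.75, 0.5, 0, 1, 0.6, 0.9, 0.6, 0, 1, 0.7, 1, 0.65, 0, 1, 0.7, 1, 0.65, 0, 1, 0.7, 1, 0.65, 0, 1, 0.7, 1, 0.65, 0, 1])

```text
clock: 26.18
tool_pos: [0.4653, 0.2727, 0.2063]
ee_rot: [-1.568, 0.005, 1.554]
force: [0.2, -0.5, 0.3]
width: 0.0855
```

```bash
python3 - <<'E'
from h import *
s=st(); v=shot("wrist","w6.png"); need([.412,.328,.15],s)
print(proj(v,[.412,.328,.052]))
import pickle; pickle.dump(v,open("v6.pkl","wb"))
E
```

```text
{'clock': 26.183, 'tool_pos': [0.465, 0.273, 0.206], 'ee_rot': [-1.568, 0.005, 1.554], 'force': [0.151, -0.483, 0.307], 'width': 0.085}
[[ 0.017 -0.003 -1.   ]
 [ 1.    -0.005  0.017]
 [-0.005 -1.     0.003]]
tool shift units [0.683 0.702 0.675]
[351.18849231 125.43647266]
```

View pics/w6.png

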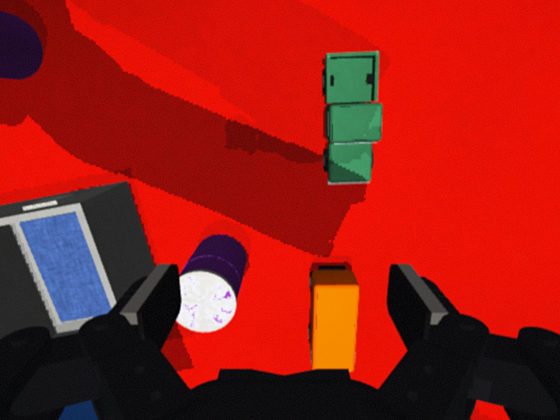

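Emit:
step_arm(targets=[0.15, 0, 0.15, 0, 1, 0.3, 0, 0.3, 0, 1, 0.45, 0, 0.45, 0, 1, 0.6, 0.1, 0.6, 0, 1, 0.7, 0.25, 0.68, 0, 1, 0.7, 0.4, 0.68, 0, 1, 0.7, 0.5, 0.68, 0, 1, 0.7, 0.6, 0.68, 0, 1, 0.7, 0.7, 0.68, 0, 1, 0.7, 0.7, 0.68, 0, 1])

```text
clock: 27.07
tool_pos: [0.412, 0.3279, 0.1486]
ee_rot: [-1.566, 0.007, 1.552]
force: [-0.3, 0.1, 0.0]
width: 0.0853
```

Emit:
step_arm(targets=[0, 0.1, 0, 0, 1, 0, 0.2, 0, 0, 1, 0, 0.3, 0, 0, 1, 0, 0.45, 0, 0, 1, 0, 0.6, 0, 0, 1, 0, 0.75, 0, 0, 1, 0, 0.75, 0, 0, 1, 0, 0.75, 0, 0, 1, 0, 0.75, 0, 0, 1, 0, 0.75, 0, 0, 1])

```text
clock: 27.9
tool_pos: [0.4119, 0.3279, 0.089]
ee_rot: [-1.567, 0.006, 1.552]
force: [-0.9, 0.9, -0.4]
width: 0.0852
```

```bash
python3 - <<'E'
from h import *
s=st(); v=shot("wrist","w7.png"); need([.411,.329,.014],s)
print(proj(v,[.411,.329,.052]))
E
```

```text
{'clock': 27.9, 'tool_pos': [0.412, 0.328, 0.089], 'ee_rot': [-1.567, 0.006, 1.552], 'force': [-0.903, 0.874, -0.447], 'width': 0.085}
[[ 0.019 -0.004 -1.   ]
 [ 1.    -0.006  0.019]
 [-0.006 -1.     0.004]]
tool shift units [0.02  0.938 0.008]
[286.81725775 237.55043089]
```

View pics/w7.png

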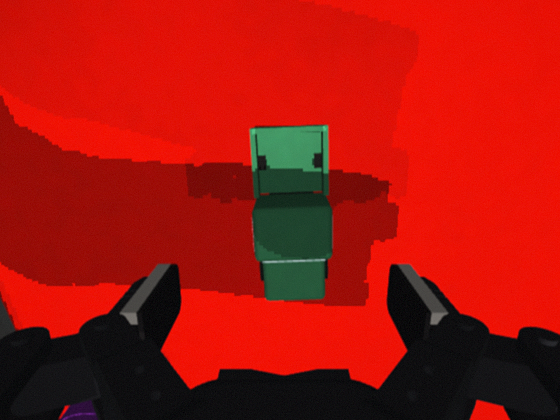

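```bash
python3 - <<'E'
from h import *
import pickle
v=shot("wrist"); w=pickle.load(open("v6.pkl","rb"))
for n,V,L in(("w7",v,[((290,126),.03),((295,299),.028),((293,195),.052),((293,250),.052),((293,259),.03)]),("w6",w,[((352,52),.03),((350,184),.028),((355,104),.052),((355,140),.052)])):
    for u,z in L: print(n,u,z,np.round(at(V,u,z),4))
E
```

```text
w7 (290, 126) 0.03 [0.3529 0.3316 0.03  ]
w7 (295, 299) 0.028 [0.4633 0.3335 0.028 ]
w7 (293, 195) 0.052 [0.3872 0.3326 0.052 ]
w7 (293, 250) 0.052 [0.4185 0.3322 0.052 ]
w7 (293, 259) 0.03 [0.434  0.3325 0.03  ]
w6 (352, 52) 0.03 [0.3532 0.3304 0.03  ]
w6 (350, 184) 0.028 [0.4667 0.3332 0.028 ]
w6 (355, 104) 0.052 [0.3951 0.3305 0.052 ]
w6 (355, 140) 0.052 [0.4239 0.3316 0.052 ]
```

Emit:
step_arm(targets=[0.05, 0.1, 0.06, 0, 1, 0.05, 0.25, 0.06, 0, 1, 0.05, 0.4, 0.06, 0, 1, 0.05, 0.55, 0.06, 0, 1, 0.05, 0.7, 0.06, 0, 1, 0.05, 0.82, 0.06, 0, 1, 0.05, 0.92, 0.06, 0, 1, 0.05, 0.93, 0.06, 0, 0.7, 0.05, 0.93, 0.06, 0, 0.4, 0.05, 0.93, 0.06, 0, 0.2])

```text
clock: 28.83
tool_pos: [0.407, 0.3316, 0.0149]
ee_rot: [-1.567, 0.006, 1.552]
force: [0.2, -0.1, 0.4]
width: 0.0523
```

Emit:
step_arm(targets=[0, 0, 0, 0, 0, 0, 0, 0, 0, -0.5, 0, 0, 0, 0, -1, 0, 0, 0, 0, -1, 0, 0, 0, 0, -1, 0, -0.05, 0, 0, -1, 0, -0.15, 0, 0, -1, 0, -0.25, 0, 0, -1, 0, -0.35, 0, 0, -1, 0, -0.45, 0, 0, -1])

```text
clock: 29.67
tool_pos: [0.4072, 0.3319, 0.0519]
ee_rot: [-1.567, 0.006, 1.552]
force: [-0.2, 0.3, -2.3]
width: 0.0434
```

Emit:
step_arm(targets=[0, -0.1, 0, 0, -1, 0, -0.2, 0, 0, -1, 0, -0.3, 0, 0, -1, 0, -0.4, 0, 0, -1, 0, -0.5, 0, 0, -1, 0, -0.6, 0, 0, -1, 0, -0.7, 0, 0, -1, 0, -0.8, 0, 0, -1, 0, -0.9, 0, 0, -1, 0, -1, 0, 0, -1])

```text
clock: 30.5
tool_pos: [0.4074, 0.3323, 0.1327]
ee_rot: [-1.567, 0.006, 1.552]
force: [-0.4, -0.3, -2.2]
width: 0.0435
```

```bash
python3 - <<'E'
from h import *
s=st(); need([.553,.058,.17],s)
v=shot("wrist","w8.png"); a=shot("top","t8.png")
im=np.hstack([v["img"][:,:,:],a["img"]]); cv2.imwrite("pics/c8.png",cv2.resize(im,None,fx=.7,fy=.7,interpolation=3)[:,:,::-1])
E
```

```text
{'clock': 30.5, 'tool_pos': [0.407, 0.332, 0.133], 'ee_rot': [-1.567, 0.006, 1.552], 'force': [-0.371, -0.262, -2.153], 'width': 0.043}
[[ 0.019 -0.003 -1.   ]
 [ 1.    -0.006  0.019]
 [-0.006 -1.     0.003]]
tool shift units [-3.396 -0.453 -1.882]
```

View pics/c8.png

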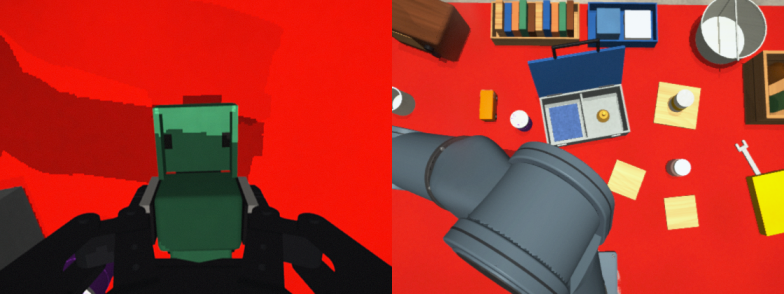

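Emit:
step_arm(targets=[0, -0.1, 0, 0, -1, 0, -0.2, 0, 0, -1, -0.1, -0.3, -0.06, 0, -1, -0.2, -0.4, -0.12, 0, -1, -0.3, -0.45, -0.18, 0, -1, -0.4, -0.45, -0.24, 0, -1, -0.5, -0.45, -0.3, 0, -1, -0.6, -0.45, -0.36, 0, -1, -0.7, -0.45, -0.42, 0, -1, -0.8, -0.45, -0.47, 0, -1])

```text
clock: 31.43
tool_pos: [0.4448, 0.2674, 0.1691]
ee_rot: [-1.568, 0.005, 1.552]
force: [0.1, -0.6, -3.4]
width: 0.0438
```

Emit:
step_arm(targets=[-0.1, 0, -0.05, 0, -1, -0.2, 0, -0.1, 0, -1, -0.3, 0, -0.15, 0, -1, -0.4, 0, -0.2, 0, -1, -0.5, 0, -0.25, 0, -1, -0.6, 0, -0.3, 0, -1, -0.7, 0, -0.35, 0, -1, -0.8, 0, -0.4, 0, -1, -0.85, 0, -0.45, 0, -1, -0.9, 0, -0.47, 0, -1])

```text
clock: 32.27
tool_pos: [0.4817, 0.1939, 0.1693]
ee_rot: [-1.569, 0.004, 1.551]
force: [0.4, 0.2, -3.1]
width: 0.0436
```

Emit:
step_arm(targets=[-0.1, 0, -0.05, 0, -1, -0.2, 0, -0.1, 0, -1, -0.3, 0, -0.15, 0, -1, -0.4, 0, -0.2, 0, -1, -0.5, 0, -0.25, 0, -1, -0.6, 0, -0.3, 0, -1, -0.7, 0, -0.35, 0, -1, -0.8, 0, -0.4, 0, -1, -0.85, 0, -0.45, 0, -1, -0.9, 0, -0.47, 0, -1])

```text
clock: 33.1
tool_pos: [0.5186, 0.1205, 0.1695]
ee_rot: [-1.569, 0.004, 1.55]
force: [-0.0, -0.1, -2.7]
width: 0.0434
```

```bash
python3 - <<'E'
from h import *
import pickle
a0,_=pickle.load(open("v0.pkl","rb"))
im=cv2.imread("pics/t8.png"); hsv=cv2.cvtColor(im,cv2.COLOR_BGR2HSV)
m=np.zeros(hsv.shape[:2],np.uint8); m[140:205,215:282]=cv2.inRange(hsv,(100,80,60),(128,255,255))[140:205,215:282]
m=cv2.morphologyEx(m,cv2.MORPH_OPEN,np.ones((3,3)))
c=max(cv2.findContours(m,0,2)[0],key=cv2.contourArea)[:,0,:]; print(cv2.boundingRect(c))
w=np.array([at(a0,p,.009)[:2] for p in c.astype(float)],np.float32); print(cv2.minAreaRect(w))
s=st(); need([.553,.058,.17],s)
E
```

```text
(225, 148, 47, 54)
((0.5577113032341003, 0.058641158044338226), (0.11906569451093674, 0.09866579622030258), 9.942033767700195)
{'clock': 33.1, 'tool_pos': [0.519, 0.12, 0.169], 'ee_rot': [-1.569, 0.004, 1.55], 'force': [-0.04, -0.062, -2.713], 'width': 0.043}
[[ 0.021 -0.002 -1.   ]
 [ 1.    -0.004  0.021]
 [-0.004 -1.     0.002]]
tool shift units [-0.772 -0.004 -0.447]
```

Emit:
step_arm(targets=[-0.1, 0, -0.06, -0.05, -1, -0.2, 0, -0.12, -0.1, -1, -0.3, 0, -0.18, -0.15, -1, -0.4, 0, -0.24, -0.2, -1, -0.5, 0, -0.3, -0.25, -1, -0.6, 0, -0.36, -0.3, -1, -0.7, 0, -0.42, -0.35, -1, -0.77, 0, -0.47, -0.38, -1, -0.77, 0, -0.47, -0.38, -1, -0.77, 0, -0.47, -0.38, -1])

```text
clock: 33.93
tool_pos: [0.5548, 0.0582, 0.1696]
ee_rot: [-1.568, 0.003, 1.739]
force: [-0.5, -0.3, -2.6]
width: 0.0435
```

```bash
python3 - <<'E'
from h import *
s=st(); need([.555,.058,.026],s); v=shot("wrist","w9.png"); a=shot("side","s9.png")
im=np.hstack([v["img"],cv2.resize(a["img"][60:270,150:430],(560,420))]); cv2.imwrite("pics/c9.png",cv2.resize(im,None,fx=.7,fy=.7,interpolation=3)[:,:,::-1])
E
```

```text
{'clock': 33.933, 'tool_pos': [0.555, 0.058, 0.17], 'ee_rot': [-1.568, 0.003, 1.739], 'force': [-0.451, -0.298, -2.638], 'width': 0.043}
[[-0.167 -0.002 -0.986]
 [ 0.986 -0.004 -0.167]
 [-0.003 -1.     0.003]]
tool shift units [ 0.003  1.795 -0.007]
```

View pics/c9.png

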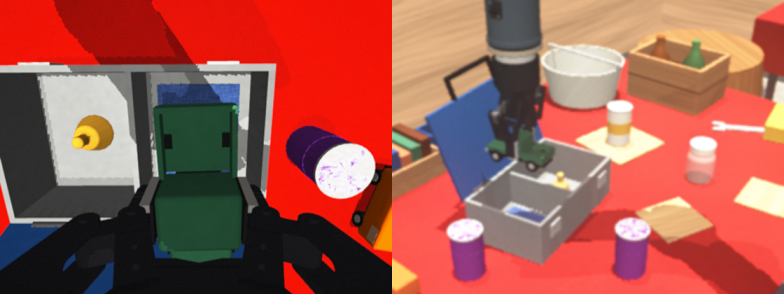

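Emit:
step_arm(targets=[0, 0.1, 0, 0, -1, 0, 0.2, 0, 0, -1, 0, 0.3, 0, 0, -1, 0, 0.4, 0, 0, -1, 0, 0.5, 0, 0, -1, 0, 0.6, 0, 0, -1, 0, 0.7, 0, 0, -1, 0, 0.8, 0, 0, -1, 0, 0.9, 0, 0, -1, 0, 0.9, 0, 0, -1])

```text
clock: 34.87
tool_pos: [0.5536, 0.0582, 0.096]
ee_rot: [-1.566, 0.003, 1.74]
force: [-0.2, 0.3, -2.4]
width: 0.0439
```

Emit:
step_arm(targets=[0, 0.1, 0, 0, -1, 0, 0.2, 0, 0, -1, 0, 0.3, 0, 0, -1, 0, 0.4, 0, 0, -1, 0, 0.5, 0, 0, -1, 0, 0.6, 0, 0, -1, 0, 0.7, 0, 0, -1, 0, 0.77, 0, 0, -1, 0, 0.83, 0, 0, -1, 0, 0.86, 0, 0, -1])

```text
clock: 35.7
tool_pos: [0.5531, 0.058, 0.0265]
ee_rot: [-1.565, 0.003, 1.74]
force: [-0.4, -0.1, -2.6]
width: 0.0437
```

Emit:
step_arm(targets=[0, 0.01, 0, 0, -1, 0, 0.02, 0, 0, -1, 0, 0.03, 0, 0, -1, 0, 0.03, 0, 0, -1, 0, 0.03, 0, 0, -1, 0, 0.03, 0, 0, -1, 0, 0.03, 0, 0, 0.1, 0, 0.03, 0, 0, 0.2, 0, 0.03, 0, 0, 0.4, 0, 0.03, 0, 0, 0.5])

```text
clock: 36.53
tool_pos: [0.5535, 0.0554, 0.0239]
ee_rot: [-1.565, 0.007, 1.738]
force: [1.2, -8.2, 2.0]
width: 0.0641
```

Emit:
step_arm(targets=[0, 0, 0, 0, 0.5, 0, 0, 0, 0, 0.5, 0, -0.1, 0, 0, 0.5, 0, -0.2, 0, 0, 0.5, 0, -0.35, 0, 0, 0.5, 0, -0.5, 0, 0, 0.5, 0, -0.65, 0, 0, 0.5, 0, -0.8, 0, 0, 0.5, 0, -1, 0, 0, 0.5, 0, -1, 0, 0, 0.5])

```text
clock: 37.37
tool_pos: [0.5553, 0.0568, 0.1074]
ee_rot: [-1.569, 0.007, 1.738]
force: [0.1, -0.4, -0.0]
width: 0.0644
```

Emit:
step_arm(targets=[0, -0.15, 0, 0, 0.5, 0, -0.3, 0, 0, 0.5, 0, -0.45, 0, 0, 0.5, 0, -0.6, 0, 0, 0.5, 0, -0.75, 0, 0, 0.5, 0, -0.9, 0, 0, 0.5, 0, -1, 0, 0, 0.5, 0, -1, 0, 0, 0.5, 0, -1, 0, 0, 0.5, 0, -1, 0, 0, 0.5])

```text
clock: 38.2
tool_pos: [0.5551, 0.0571, 0.1868]
ee_rot: [-1.568, 0.007, 1.738]
force: [0.3, 0.1, -0.0]
width: 0.0641
```

```bash
python3 - <<'E'
from h import *
s=st(); v=shot("wrist","w10.png"); a=shot("side","s10.png")
im=np.hstack([v["img"],cv2.resize(a["img"][60:270,150:430],(560,420))]); cv2.imwrite("pics/c10.png",cv2.resize(im,None,fx=.7,fy=.7,interpolation=3)[:,:,::-1])
E
```

```text
{'clock': 38.2, 'tool_pos': [0.555, 0.057, 0.187], 'ee_rot': [-1.568, 0.007, 1.738], 'force': [0.27, 0.076, -0.031], 'width': 0.064}
[[-0.167 -0.002 -0.986]
 [ 0.986 -0.007 -0.167]
 [-0.007 -1.     0.003]]
```

No pictures left to view, so I'll check numerically.

```bash
python3 - <<'E'
from h import *
v=shot("wrist"); a=shot("side"); s9=cv2.imread("pics/s9.png")[:,:,::-1]
hsv=cv2.cvtColor(v["img"],cv2.COLOR_RGB2HSV)
m=cv2.inRange(hsv,(40,60,20),(92,255,255)); m=cv2.morphologyEx(m,cv2.MORPH_OPEN,np.ones((5,5)))
c=max(cv2.findContours(m,0,2)[0],key=cv2.contourArea)[:,0,:].astype(float)
w=np.array([at(v,p,.039)[:2] for p in c],np.float32); print("pickup (at z .039)",cv2.minAreaRect(w), "area px",m.sum()/255, cv2.boundingRect(c.astype(np.int32)))
# side: where green is, tin change, bell change
h=cv2.cvtColor(a["img"],cv2.COLOR_RGB2HSV); g=cv2.inRange(h,(40,70,30),(90,255,255)); g[:,:230]=0;g[:120]=0;g[230:]=0;g[:,300:]=0
print("side green bbox",cv2.boundingRect(g)," expect cab roof at",proj(a,[.557,.058,.061]), "rear/front",proj(a,[.501,.048,.039]),proj(a,[.613,.068,.039]))
d=np.abs(a["img"].astype(int)-s9).sum(2)>60
for n,p in(("tin",[.618,-.333,.05]),("jar",[.398,-.314,.04]),("bell",[.58,-.07,.04]),("bar",[.715,.018,.275]),("van",[.61,.32,.03])):
    x,y=proj(a,p).astype(int); print(n,(x,y),"changed px",d[max(0,y-15):y+15,max(0,x-12):x+12].sum())
E
```

```text
pickup (at z .039) ((0.5539080500602722, 0.057438768446445465), (0.10980125516653061, 0.045922305434942245), 10.98192310333252) area px 6296.0 (257, 124, 57, 127)
side green bbox (0, 0, 0, 0)  expect cab roof at [243.45462821 205.74501447] rear/front [262.70436039 219.01235246] [225.72953901 206.67168393]
tin (np.int64(312), np.int64(148)) changed px 0
jar (np.int64(368), np.int64(175)) changed px 0
bell (np.int64(268), np.int64(188)) changed px 49
bar (np.int64(204), np.int64(106)) changed px 0
van (np.int64(147), np.int64(259)) changed px 0
```

```bash
python3 - <<'E'
from h import *
a=shot("side"); h=cv2.cvtColor(a["img"],cv2.COLOR_RGB2HSV)
g=cv2.inRange(h,(35,40,10),(95,255,255)); g[:170]=0; g[240:]=0; g[:,:200]=0; g[:,310:]=0
print(cv2.boundingRect(g),(g>0).sum()); 
for p in([.557,.058,.061],[.53,.054,.039],[.59,.063,.039]):
    u=proj(a,p).astype(int); print(u,a["img"][u[1],u[0]])
y=cv2.inRange(h,(12,110,60),(30,255,255))
for n,im in(("now",a["img"]),("before",cv2.imread("pics/s9.png")[:,:,::-1]),("s5",cv2.imread("pics/s5.png")[:,:,::-1])):
    q=cv2.inRange(cv2.cvtColor(np.ascontiguousarray(im),cv2.COLOR_RGB2HSV),(12,110,80),(30,255,255)); q[:170]=0;q[215:]=0;q[:,:250]=0;q[:,300:]=0
    print(n,"bell bbox",cv2.boundingRect(q))
E
```

```text
(227, 202, 34, 16) 241
[243 205] [ 91 120  91]
[252 215] [80 82 65]
[233 208] [ 91 117  89]
now bell bbox (268, 183, 8, 12)
before bell bbox (268, 183, 8, 12)
s5 bell bbox (266, 183, 10, 12)
```

```bash
python3 -c "
from h import *
r.finish_job(); st()"
```

```text
the job is handed in; nothing more can be done
the job is handed in; nothing more can be done
```

I handed the job in after about 38.5 s of robot time. The tin stands on the largest board, the lid is open, and the pickup is on the blue felt. `finish_job` gave no verdict.

**What I did**
1. I took the tin off the toolbox and set it down at the centre of the board.
2. I lifted the lid by its bar, loosened the grip into a loose cage, pushed it past its balance point and let go.
3. I lowered the pickup into the felt compartment, released it and raised the gripper clear.

**Last checks**
- **Pickup:** the wrist view puts it at (0.554, 0.057), within about 5 mm of the measured felt centre (0.558, 0.059). Its outline of 110 × 46 mm and 11° yaw fit a level pickup lined up with the box. The side view shows green where it should be.
- **Tin, lid bar, jar, van and bell:** between the side pictures just before lowering and after release, the image did not change at the tin, lid bar, jar or van. The bell's outline stayed the same too. The lid's angle was not measured directly.

**What did not go cleanly**
- **Lid force:** gripping the bar built up about 30 N at the wrist halfway up; it dropped to under 1 N once I loosened the grip.
- **Sideways force at release:** I saw about 8 N while opening the fingers in the compartment, probably a finger against a wall. It went away when I raised the gripper.
- **First green mask:** it found no pickup in the side view because the threshold was too strict for the shaded box. A looser threshold found it.
- **Last picture:** I had used up the 12 picture views, so the final check was numerical only.

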